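# Find the wireless switch that still snaps

## Robot

A 6-joint arm with a two-finger parallel gripper is mounted at the origin on the work surface; the furniture and walls round the work are solid. World frame = base frame: x ahead of the robot, y to its left, z up, the work surface at z = 0. Lengths are in mm, angles in rad, forces in N, time in s.
With the tool pointing down it reaches from about 275 to 975 mm from the base axis. Payload 8.4 kg.
Tool frame: the origin (TCP) lies midway between the tips of the shut fingers; the grasp point (between the pads) lies 19 mm behind it; z points along the fingers, y is the line along which they close (so a half turn about z gives the same grasp; the last joint's range is limited). The gripper opens to 92 mm and grips with 3 to 60 N. Pads are 20 mm wide; open, the fingers measure 128 mm over their backs; the gripper's body (75 mm by 189 mm) begins 69 mm behind the grasp point.
Start: joints at [1.262, 0.353, 1.633, -0, 1.155, -0.002], TCP at [188.754, 595.818, 214.583] pointing down, gripper open.
Joint ranges: [-2.63, 2.63], [-0.92, 2.1], [0.06, 2.66], [-1.3, 4.44], [0, 2.69], [-3.02, 3.02]. Speed limits (rad/s): [2.22, 2.22, 2.79, 3.14, 3.14, 3.14].

## Interface

Orientations are given as a unit quaternion [w, x, y, z].
In Python, from workcell import env, viewer gives the robot as it stands.
- The arm moves only by the tool servo_tool, never from a script. Its argument "series" is a list of rows, each an object of numbers: "dx", "dy", "dz": the shift along the tool's x, y, z in mm; "wx", "wy", "wz": the turn, a rotation vector about the tool's x, y, z in units of 5 degrees (1.0 is 5 degrees). In form: [{"dx": .., "dy": .., "dz": .., "wx": .., "wy": .., "wz": ..}, ...]. A call has 1 to 5 rows; each row is the pose to reach, as a shift and turn from the pose commanded when the call began, along the tool's axes at that moment; what a row does not reach only later rows make up. A row lasts 1/12 s, in which the tool goes at most 41.7 mm and 7.16 degrees, less where a joint would pass 70% of its speed; a pose out of reach is approached as far as the arm can. A call with a gripper value outside its range is refused whole. "fingers" is the closure, from 0 (fully open) to 1 (shut), set as the call begins (left out, the last holds). The fingers move at their own pace and stop on an object; "squeeze" is the grip in N (left out, the last holds). Time passes only in rows, so rows that repeat a pose let the fingers close. It gives the time, the measured TCP pose, the force, the opening and the grip force at its end, in the units of the state.
- env.read_state(): the state, without advancing time (a new reading comes with each control period).
- viewer.capture(name): name is "scene" or "top" or "wrist"; returns a dict with "frame" (420x560x3 uint8, blue, green, red), "mtx" (3x3 intrinsics, pixels), "extrinsics" (4x4, takes a point from world to camera coordinates); the wrist camera has in their place "hand_eye" (4x4, takes a point from camera to tool coordinates, whose origin is the TCP and whose axes are the flange's). Camera axes: x right, y down, z forward; pixel columns grow to the right and rows downward; lengths in mm; the calibration is good to about 2 mm. A picture is of the moment at which its call begins: read the wrist's pose just before it. There is no depth.
- env.job_done(): hands the job in; it is judged then, once.
The state is a dict: "time": time; "q": joint angles; "joint_velocities": joint speeds; "joint_efforts": joint torques, N m; "tcp_pos": TCP position; "ee_rot": TCP orientation; "contact_force": force on the tool from outside, world axes, zero at the start; "moment": the same for the moment, N m; "grip_width": finger opening in mm; "finger_force": force on a finger pad.
Only numpy, scipy, OpenCV 4.12 (cv2) and the standard library are available. Lean on these libraries where they do the work, as an engineer would, in place of code of your own. Each camera call takes 0.05 s, during which the arm holds its last target. There are 200 camera calls.

## Task

Three identical push switches stand on the counter, and only one still works: press the keys slowly and gently, one after another, and feel for the one that snaps over part-way down instead of just getting steadily harder. Press that key past its snap, never forcing any key with more than 20 N, then pick that switch up and set it down (do not drop it) upright on the slate tray. Leave the two worn switches, and everything else, standing where they are.

Things in the scene. Friction and masses are not known exactly. Their poses are not given: they have to be found in the camera images.
- switch_a_centre (a point): centre of the white round housing of a loose push switch, half-way up; housing 48 mm across and 34 mm high, vertical axis z, about 150 g, so this point is 17 mm above what it stands on. Take it by the housing, fingers either side. All three switches look the same
- key_a_top (a point): top centre of the round key of a push switch: a flat grey disc 30 mm across that stands 11 mm proud of the housing when up, 45 mm above the surface under the switch. z axis up. Which of the three switches still snaps differs from run to run
- switch_b_centre (a point): centre of the white round housing of a loose push switch, half-way up; housing 48 mm across and 34 mm high, vertical axis z, about 150 g, so this point is 17 mm above what it stands on. Take it by the housing, fingers either side. All three switches look the same
- key_b_top (a point): top centre of the round key of a push switch: a flat grey disc 30 mm across that stands 11 mm proud of the housing when up, 45 mm above the surface under the switch. z axis up. Which of the three switches still snaps differs from run to run
- switch_c_centre (a point): centre of the white round housing of a loose push switch, half-way up; housing 48 mm across and 34 mm high, vertical axis z, about 150 g, so this point is 17 mm above what it stands on. Take it by the housing, fingers either side. All three switches look the same
- key_c_top (a point): top centre of the round key of a push switch: a flat grey disc 30 mm across that stands 11 mm proud of the housing when up, 45 mm above the surface under the switch. z axis up. Which of the three switches still snaps differs from run to run
- key_a (a joint): travel of this switch's key (m): 0 up, 0.008 at its stop; springs back. Any switch may be the good one. A good key resists to about 8 N in 2 mm, breaks over and falls to 2 N at 5 mm, then climbs to 15 N at 7 mm. Worn keys never fall back: one is limp (1.3 N at 2 mm, 5 N at 4.5 mm), one firm (5.5 N at 2 mm, 7 N at 4 mm, 9 N at 5.5 mm); all pass 20 N near the stop
- key_b (a joint): travel of this switch's key (m): 0 up, 0.008 at its stop; springs back. Any switch may be the good one. A good key resists to about 8 N in 2 mm, breaks over and falls to 2 N at 5 mm, then climbs to 15 N at 7 mm. Worn keys never fall back: one is limp (1.3 N at 2 mm, 5 N at 4.5 mm), one firm (5.5 N at 2 mm, 7 N at 4 mm, 9 N at 5.5 mm); all pass 20 N near the stop
- key_c (a joint): travel of this switch's key (m): 0 up, 0.008 at its stop; springs back. Any switch may be the good one. A good key resists to about 8 N in 2 mm, breaks over and falls to 2 N at 5 mm, then climbs to 15 N at 7 mm. Worn keys never fall back: one is limp (1.3 N at 2 mm, 5 N at 4.5 mm), one firm (5.5 N at 2 mm, 7 N at 4 mm, 9 N at 5.5 mm); all pass 20 N near the stop
- tray_top (a point): middle of the upper face of the dark slate tray, a flat slab 120 x 220 mm (a loop of cord at one short end), fixed, its face 11 mm above the counter; x runs along the 120 mm side, y along the 220 mm side, z up
- spice_jar: a clear spice jar with a yellow cap, 45 mm across, 98 mm high, a bystander to leave alone; origin at the centre of its underside, z up
- tin: a low food tin, 75 mm across, 58 mm high, a bystander to leave alone; origin at the centre of its underside, z up
- jar: a dark-capped glass jar, 75 mm across, 98 mm high, a bystander to leave alone; origin at the centre of its underside, z up
Not all that is in view belongs to the job. What is shaped like the part that bears switch_c_centre but turquoise is not meant. What is shaped like the part that bears switch_b_centre but pink is not meant.

How it is judged (in metres and radians):
On the way, in this order (a step that is already met when the one before it is completed fails the run):
1. the key that snaps has been pressed past its snap while its switch still stands where it stood (value of joint key_a above 0.0028 m and distance of switch_a_centre from where it was at the start of the episode below 0.03 m), for 0.05 s.
2. that switch stands upright on the slate tray (x of switch_a_centre in the frame of tray_top between -0.04 and 0.04 m and y of switch_a_centre in the frame of tray_top between -0.09 and 0.09 m and z of switch_a_centre in the frame of tray_top between 0.013 and 0.021 m and angle between switch_a_centre's own z axis and vertical below 0.1 rad), for 0.2 s.
At the end, for the whole second after the job is handed in: the switch whose key snaps stands upright and at rest on the slate (its centre within 40 mm of the slate's middle across and 90 mm along), its key up; the two worn switches stand upright within 30 mm of where they stood (all of step 2 and value of joint key_a below 0.0015 m and linear speed of switch_a below 0.02 m/s and distance of each of switch_b_centre, switch_c_centre from where it was at the start of the episode below 0.03 m and angle between each of switch_b_centre, switch_c_centre's own z axis and vertical below 0.1 rad); the robot touches nothing.
It fails at once if a key is pushed with more than 20 N (contact force between anything else and key_a above 20 N or contact force between anything else and key_b above 20 N or contact force between anything else and key_c above 20 N).
It fails at once if a worn switch is lifted off the counter (height (world z) of any of switch_b_centre, switch_c_centre above 0.035 m).
It fails at once if the switch is dropped: out of the fingers more than 15 mm above the slate (height (world z) of switch_a_centre above 0.043 m and contact force between the fingers and switch_a below 0.02 N).
It fails at once if the spice jar, tin or jar is moved by more than 30 mm or tipped (distance of any of spice_jar, tin, jar from where it was at the start of the episode above 0.03 m or angle between any of spice_jar, tin, jar's own z axis and vertical above 0.3 rad).
It also fails if it takes over 64 s, if anything falls off the work surface, if the arm or the gripper's body presses on something with over 40 N, if the wrist force passes 120 N, or if a joint passes its speed limit or range.

## Working session

There is one attempt and no reset: what is moved stays moved. The work goes in short steps, Python scripts to look and compute and a tool call to move; the robot and the scene stay as the last step left them, time stands still between calls to the robot, and variables do not carry over. Pictures are saved under pics/ and viewed, at most 10 in all, crops included, and the job is handed in when it is done.

Besides the shell and the picture viewer there is one more tool, called after "Emit:" by a JSON object that holds its "op" and its "data". servo_tool: Moves the arm, as the interface text tells. Its arguments: {"type":"object","properties":{"series":{"type":"array"},"fingers":{"type":"number"},"squeeze":{"type":"number"}},"required":["series"]}

```bash
mkdir -p pics
cat > h.py <<'E'
import numpy as np,cv2
from workcell import env,viewer
def cap(n,f):
    s=env.read_state(); c=viewer.capture(n); cv2.imwrite('pics/'+f,c['frame']); 
    np.savez('pics/'+f+'.npz',mtx=c['mtx'],E=c.get('extrinsics',np.eye(4)),H=c.get('hand_eye',np.eye(4)),p=s['tcp_pos'],r=s['ee_rot'],n=n); return c
def ray(f,u,v,z):
    d=np.load('pics/'+f+'.npz')
    r=np.linalg.inv(d['mtx'])@[u,v,1]
    if str(d['n'])=='wrist':
        from scipy.spatial.transform import Rotation as R
        q=d['r']; T=np.eye(4); T[:3,:3]=R.from_quat([q[1],q[2],q[3],q[0]]).as_matrix(); T[:3,3]=d['p']; M=T@d['H']
    else: M=np.linalg.inv(d['E'])
    o=M[:3,3]; w=M[:3,:3]@r
    return (o+w*(z-o[2])/w[2]).round(1)
E
python3 - <<'E'
from h import *
cap('top','top1.png');cap('scene','sc1.png')
print(env.read_state())
E
```

```text
{'time': 0.1, 'q': array([ 1.26156605e+00,  3.53574065e-01,  1.63400487e+00,  4.40407136e-05,
        1.15521709e+00, -2.40467362e-03]), 'joint_velocities': array([-0.00027474, -0.00245699, -0.00131487, -0.00138207, -0.00063388,
        0.00049646]), 'joint_efforts': array([-1.86590856e-03, -5.94898868e+01, -3.34930980e+01,  6.98184804e-02,
        1.83987489e-02, -8.46394323e-05]), 'tcp_pos': array([188.63232716, 595.41381659, 213.96527321]), 'ee_rot': array([-1.13271582e-04,  1.52820507e-01,  9.88253778e-01, -5.91274907e-04]), 'contact_force': array([-0.0951417 , -0.9654384 , -0.35947767]), 'moment': array([-0.02870273,  0.00336762,  0.03318822]), 'finger_force': 0.0, 'grip_width': 92.10303646098365}
```

View pics/top1.png

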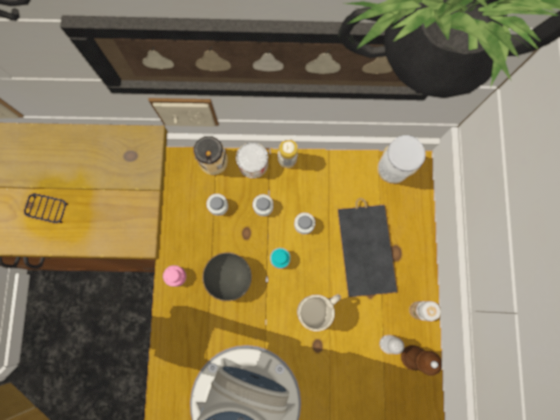

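View pics/sc1.png

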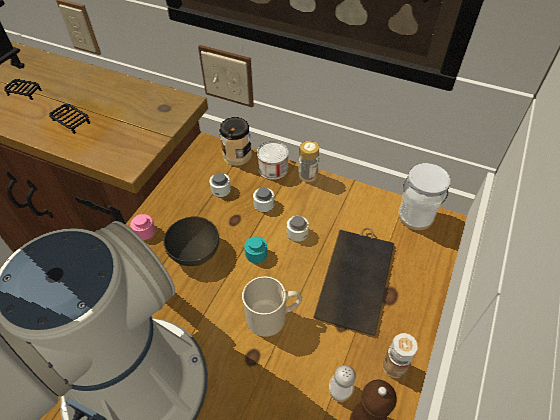

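Three white switches appear at about (217,204), (263,205) and (305,223) in the top view. The slate is around (368,250), the turquoise decoy at (280,259) and the pink one at (174,276). Next I'll enlarge the work area.

Run:
```python
from h import *
a=cv2.imread('pics/top1.png')[130:310,190:410]
b=cv2.imread('pics/sc1.png')[150:350,200:410]
cv2.imwrite('pics/c1.png',cv2.resize(a,None,fx=3.3,fy=3.3,interpolation=cv2.INTER_CUBIC))
for n,u,v,z in [('s1',217,204,45),('s2',263,205,45),('s3',305,223,45),('tray',368,250,11),('tc1',340,210,11),('tc2',385,206,11),('tc3',396,293,11),('tc4',350,298,11),('jar',210,150,98),('tin',253,155,58),('spice',289,148,98),('base',245,400,0),('tur',280,259,45),('mug',316,313,80)]: print(n,ray('top1.png',u,v,z))
for n,u,v in [('s1',220,178),('s2',264,192),('s3',298,222)]: print(n,ray('sc1.png',u,v,45))
```

```text
s1 [463.6  81.1  45. ]
s2 [463.3 -31.3  45. ]
s3 [ 420.8 -134.1   45. ]
tray [ 362.  -292.3   11. ]
tc1 [ 461.5 -223.8   11. ]
tc2 [ 474.  -337.1   11. ]
tc3 [ 258.6 -358.3   11. ]
tc4 [ 244.5 -246.6   11. ]
jar [583.2  96.1  98. ]
tin [585.9  -3.9  58. ]
spice [591.8 -91.5  98. ]
base [4.2 0.7 0. ]
tur [332.5 -75.2  45. ]
mug [ 209.1 -158.5   80. ]
s1 [465.8  79.9  45. ]
s2 [468.6 -31.9  45. ]
s3 [ 421.6 -135.1   45. ]
```

View pics/c1.png

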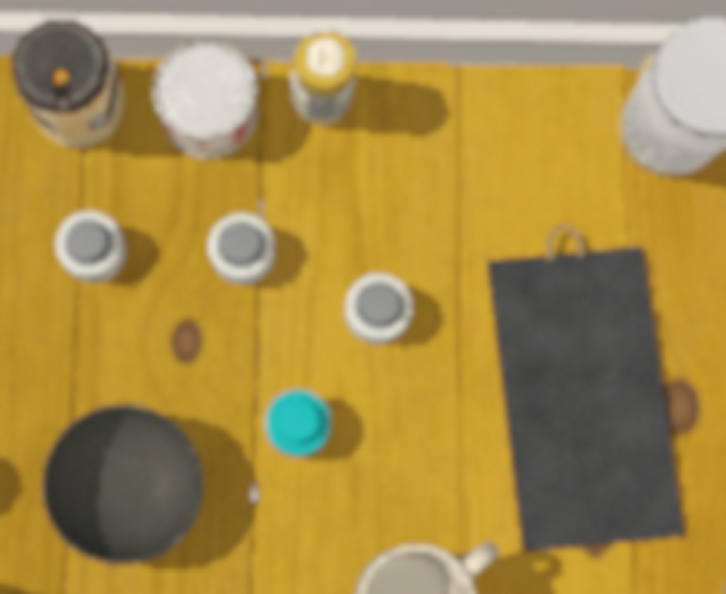

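Emit:
{"op": "servo_tool", "data": {"series": [{"dx": -400, "dy": -400, "dz": 0, "wz": -3.52}, {"dx": -400, "dy": -400, "dz": 0, "wz": -3.52}, {"dx": -400, "dy": -400, "dz": 0, "wz": -3.52}, {"dx": -400, "dy": -400, "dz": 0, "wz": -3.52}, {"dx": -400, "dy": -400, "dz": 0, "wz": -3.52}], "fingers": 1, "squeeze": 20}}

```text
validation failed for argument at $.se...
```

Emit:
{"op": "servo_tool", "data": {"series": [{"dx": -400, "dy": -400, "dz": 0, "wx": 0, "wy": 0, "wz": -3.52}, {"dx": -400, "dy": -400, "dz": 0, "wx": 0, "wy": 0, "wz": -3.52}, {"dx": -400, "dy": -400, "dz": 0, "wx": 0, "wy": 0, "wz": -3.52}, {"dx": -400, "dy": -400, "dz": 0, "wx": 0, "wy": 0, "wz": -3.52}, {"dx": -400, "dy": -400, "dz": 0, "wx": 0, "wy": 0, "wz": -3.52}], "fingers": 1, "squeeze": 20}}

```text
time: 0.52
tcp_pos: [284.9, 409.0, 214.2]
ee_rot: [-0.0, -0.001, 1.0, -0.0]
contact_force: [-0.0, -0.2, -0.2]
grip_width: 60.7
finger_force: 0.0
```

Emit:
{"op": "servo_tool", "data": {"series": [{"dx": -179, "dy": -328, "dz": 0, "wx": 0, "wy": 0, "wz": 0}, {"dx": -179, "dy": -328, "dz": 0, "wx": 0, "wy": 0, "wz": 0}, {"dx": -179, "dy": -328, "dz": 0, "wx": 0, "wy": 0, "wz": 0}, {"dx": -179, "dy": -328, "dz": 0, "wx": 0, "wy": 0, "wz": 0}, {"dx": -179, "dy": -328, "dz": 0, "wx": 0, "wy": 0, "wz": 0}]}}

```text
time: 0.93
tcp_pos: [384.9, 226.1, 214.6]
ee_rot: [0.0, -0.0, 1.0, 0.0]
contact_force: [0.6, 1.2, 0.3]
grip_width: 27.1
finger_force: 0.0
```

Emit:
{"op": "servo_tool", "data": {"series": [{"dx": -80, "dy": -120, "dz": 0, "wx": 0, "wy": 0, "wz": 0}, {"dx": -80, "dy": -120, "dz": 0, "wx": 0, "wy": 0, "wz": 0}, {"dx": -80, "dy": -120, "dz": 0, "wx": 0, "wy": 0, "wz": 0}, {"dx": -80, "dy": -120, "dz": 0, "wx": 0, "wy": 0, "wz": 0}, {"dx": -80, "dy": -120, "dz": 0, "wx": 0, "wy": 0, "wz": 0}]}}

```text
time: 1.35
tcp_pos: [466.4, 105.0, 214.5]
ee_rot: [0.0, 0.002, 1.0, -0.0]
contact_force: [-0.8, -0.8, 0.8]
grip_width: 0.8
finger_force: 0.0
```

Run:
```python
from h import *
cap('wrist','w1.png'); s=env.read_state(); print(s['tcp_pos'],s['time'])
d=np.load('pics/w1.png.npz'); print(d['H'])
for p in [(0,0),(560,0),(280,210),(0,420)]: print(p,ray('w1.png',*p,45))
```

```text
[465.14906139 106.62485876 214.29603767] 1.4
[[ 1.00160019e-03 -9.61451576e-01 -2.74972479e-01  7.71059763e+01]
 [ 9.99999341e-01  8.08769583e-04  8.14651474e-04  3.02885314e-01]
 [-5.60858567e-04 -2.74973113e-01  9.61451752e-01 -1.69372760e+02]
 [ 0.00000000e+00  0.00000000e+00  0.00000000e+00  1.00000000e+00]]
(0, 0) [ 284.6 -151.6   45. ]
(560, 0) [285.9 375.4  45. ]
(280, 210) [491.7 112.6  45. ]
(0, 420) [ 795.2 -274.8   45. ]
```

View pics/w1.png

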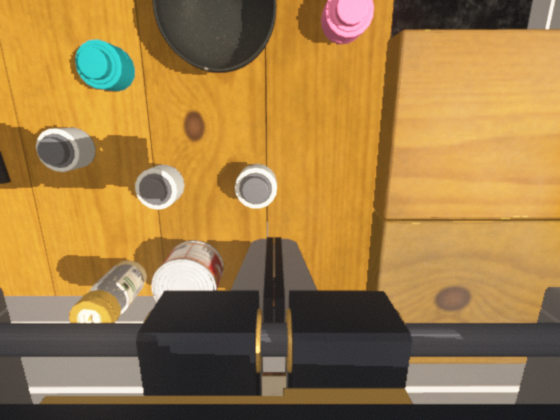

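The wrist view shows the key tops of the three switches at about (257,189), (154,189) and (57,151).

Run:
```python
from h import *
for n,u,v in [('s1',257,189),('s2',154,189),('s3',57,151)]: print(n,ray('w1.png',u,v,45))
for n,u,v in [('s1',217,203),('s2',262.7,203.3),('s3',304.8,221.8)]: print(n,ray('top1.png',u,v,45))
```

```text
s1 [467.5  87.2  45. ]
s2 [467.2 -26.1  45. ]
s3 [ 425.6 -124.9   45. ]
s1 [466.1  81.2  45. ]
s2 [467.5 -30.4  45. ]
s3 [ 423.7 -133.6   45. ]
```

Emit:
{"op": "servo_tool", "data": {"series": [{"dx": -1, "dy": -25, "dz": 40, "wx": 0, "wy": 0, "wz": 0}, {"dx": -1, "dy": -25, "dz": 80, "wx": 0, "wy": 0, "wz": 0}, {"dx": -1, "dy": -25, "dz": 120, "wx": 0, "wy": 0, "wz": 0}, {"dx": -1, "dy": -25, "dz": 140, "wx": 0, "wy": 0, "wz": 0}, {"dx": -1, "dy": -25, "dz": 140, "wx": 0, "wy": 0, "wz": 0}]}}

```text
time: 1.82
tcp_pos: [461.3, 83.5, 70.5]
ee_rot: [-0.004, -0.001, 1.0, -0.001]
contact_force: [-1.9, -0.2, -0.2]
grip_width: 0.5
finger_force: 0.0
```

Run:
```python
from h import *
c=cap('wrist','w2.png'); s=env.read_state(); print(s['tcp_pos'],s['time'],s['contact_force'],s['joint_velocities'].round(3))
```

```text
[463.07102438  83.78041645  72.88544107] 1.8667 [0.24380078 0.15306857 0.70780414] [-0.002 -0.056 -0.05  -0.001  0.034 -0.005]
```

View pics/w2.png

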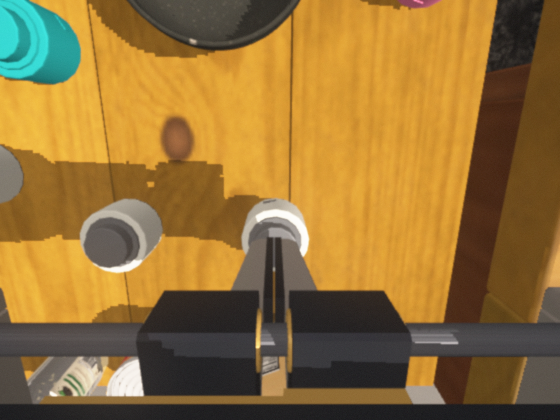

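The closed tips sit at column 274 and key 1 is centred at column 275, with its robot-side edge at row 221. So y is aligned. Key 2 is at about (108,244).

Run:
```python
from h import *
print(ray('w2.png',275,221,45),ray('w2.png',108,244,45), ray('w2.png',275,201,34))
s=env.read_state();print(s['tcp_pos'],s['contact_force'])
```

```text
[450.3  84.9  45. ] [466.7 -26.2  45. ] [439.7  84.9  34. ]
[463.07102438  83.78041645  72.88544107] [0.24380078 0.15306857 0.70780414]
```

Emit:
{"op": "servo_tool", "data": {"series": [{"dx": -1, "dy": 0, "dz": 10, "wx": 0, "wy": 0, "wz": 0}, {"dx": -1, "dy": 0, "dz": 20, "wx": 0, "wy": 0, "wz": 0}, {"dx": -1, "dy": 0, "dz": 25, "wx": 0, "wy": 0, "wz": 0}, {"dx": -1, "dy": 0, "dz": 26, "wx": 0, "wy": 0, "wz": 0}, {"dx": -1, "dy": 0, "dz": 26, "wx": 0, "wy": 0, "wz": 0}]}}

```text
time: 2.28
tcp_pos: [466.7, 83.2, 48.7]
ee_rot: [0.0, -0.0, 1.0, 0.0]
contact_force: [0.3, -0.2, -0.2]
grip_width: 0.5
finger_force: 0.0
```

Emit:
{"op": "servo_tool", "data": {"series": [{"dx": 0, "dy": 0, "dz": 0.3, "wx": 0, "wy": 0, "wz": 0}, {"dx": 0, "dy": 0, "dz": 0.6, "wx": 0, "wy": 0, "wz": 0}, {"dx": 0, "dy": 0, "dz": 1, "wx": 0, "wy": 0, "wz": 0}, {"dx": 0, "dy": 0, "dz": 1, "wx": 0, "wy": 0, "wz": 0}, {"dx": 0, "dy": 0, "dz": 1, "wx": 0, "wy": 0, "wz": 0}]}}

```text
time: 2.7
tcp_pos: [466.7, 83.1, 47.7]
ee_rot: [0.0, -0.0, 1.0, 0.0]
contact_force: [0.5, 0.1, 0.1]
grip_width: 0.1
finger_force: 0.0
```

Emit:
{"op": "servo_tool", "data": {"series": [{"dx": 0, "dy": 0, "dz": 1, "wx": 0, "wy": 0, "wz": 0}, {"dx": 0, "dy": 0, "dz": 2, "wx": 0, "wy": 0, "wz": 0}, {"dx": 0, "dy": 0, "dz": 3, "wx": 0, "wy": 0, "wz": 0}, {"dx": 0, "dy": 0, "dz": 3, "wx": 0, "wy": 0, "wz": 0}, {"dx": 0, "dy": 0, "dz": 3, "wx": 0, "wy": 0, "wz": 0}]}}

```text
time: 3.12
tcp_pos: [466.7, 83.1, 44.6]
ee_rot: [-0.0, -0.0, 1.0, -0.0]
contact_force: [-0.3, -0.0, 2.5]
grip_width: 0.3
finger_force: 1.4
```

Emit:
{"op": "servo_tool", "data": {"series": [{"dx": 0, "dy": 0, "dz": 0.3, "wx": 0, "wy": 0, "wz": 0}, {"dx": 0, "dy": 0, "dz": 0.6, "wx": 0, "wy": 0, "wz": 0}, {"dx": 0, "dy": 0, "dz": 1, "wx": 0, "wy": 0, "wz": 0}, {"dx": 0, "dy": 0, "dz": 1, "wx": 0, "wy": 0, "wz": 0}, {"dx": 0, "dy": 0, "dz": 1, "wx": 0, "wy": 0, "wz": 0}]}}

```text
time: 3.53
tcp_pos: [466.7, 83.1, 43.7]
ee_rot: [0.0, -0.0, 1.0, 0.0]
contact_force: [-1.1, -0.4, 4.1]
grip_width: 0.6
finger_force: 2.4
```

Emit:
{"op": "servo_tool", "data": {"series": [{"dx": 0, "dy": 0, "dz": 0.3, "wx": 0, "wy": 0, "wz": 0}, {"dx": 0, "dy": 0, "dz": 0.6, "wx": 0, "wy": 0, "wz": 0}, {"dx": 0, "dy": 0, "dz": 1, "wx": 0, "wy": 0, "wz": 0}, {"dx": 0, "dy": 0, "dz": 1, "wx": 0, "wy": 0, "wz": 0}, {"dx": 0, "dy": 0, "dz": 1, "wx": 0, "wy": 0, "wz": 0}]}}

```text
time: 3.95
tcp_pos: [466.7, 83.1, 42.7]
ee_rot: [0.0, -0.0, 1.0, -0.0]
contact_force: [-1.9, -0.4, 5.3]
grip_width: 0.3
finger_force: 3.0
```

Emit:
{"op": "servo_tool", "data": {"series": [{"dx": 0, "dy": 0, "dz": 0.3, "wx": 0, "wy": 0, "wz": 0}, {"dx": 0, "dy": 0, "dz": 0.6, "wx": 0, "wy": 0, "wz": 0}, {"dx": 0, "dy": 0, "dz": 1, "wx": 0, "wy": 0, "wz": 0}, {"dx": 0, "dy": 0, "dz": 1, "wx": 0, "wy": 0, "wz": 0}, {"dx": 0, "dy": 0, "dz": 1, "wx": 0, "wy": 0, "wz": 0}]}}

```text
time: 4.37
tcp_pos: [466.7, 83.1, 41.7]
ee_rot: [0.0, -0.0, 1.0, -0.0]
contact_force: [-1.1, -0.7, 7.1]
grip_width: 0.1
finger_force: 3.4
```

Emit:
{"op": "servo_tool", "data": {"series": [{"dx": 0, "dy": 0, "dz": 0.3, "wx": 0, "wy": 0, "wz": 0}, {"dx": 0, "dy": 0, "dz": 0.6, "wx": 0, "wy": 0, "wz": 0}, {"dx": 0, "dy": 0, "dz": 1, "wx": 0, "wy": 0, "wz": 0}, {"dx": 0, "dy": 0, "dz": 1, "wx": 0, "wy": 0, "wz": 0}, {"dx": 0, "dy": 0, "dz": 1, "wx": 0, "wy": 0, "wz": 0}]}}

```text
time: 4.78
tcp_pos: [466.7, 83.1, 40.8]
ee_rot: [0.0, -0.0, 1.0, -0.0]
contact_force: [-1.3, 0.0, 6.5]
grip_width: 0.7
finger_force: 3.9
```

Emit:
{"op": "servo_tool", "data": {"series": [{"dx": 0, "dy": 0, "dz": 0.3, "wx": 0, "wy": 0, "wz": 0}, {"dx": 0, "dy": 0, "dz": 0.6, "wx": 0, "wy": 0, "wz": 0}, {"dx": 0, "dy": 0, "dz": 1, "wx": 0, "wy": 0, "wz": 0}, {"dx": 0, "dy": 0, "dz": 1, "wx": 0, "wy": 0, "wz": 0}, {"dx": 0, "dy": 0, "dz": 1, "wx": 0, "wy": 0, "wz": 0}]}}

```text
time: 5.2
tcp_pos: [466.7, 83.1, 39.9]
ee_rot: [0.0, -0.0, 1.0, 0.0]
contact_force: [-2.3, -0.4, 9.1]
grip_width: 0.6
finger_force: 4.6
```

Emit:
{"op": "servo_tool", "data": {"series": [{"dx": 0, "dy": 0, "dz": -20, "wx": 0, "wy": 0, "wz": 0}, {"dx": 0, "dy": 0, "dz": -40, "wx": 0, "wy": 0, "wz": 0}, {"dx": 0, "dy": -50, "dz": -40, "wx": 0, "wy": 0, "wz": 0}, {"dx": 0, "dy": -90, "dz": -40, "wx": 0, "wy": 0, "wz": 0}, {"dx": 0, "dy": -111, "dz": -40, "wx": 0, "wy": 0, "wz": 0}]}}

```text
time: 5.62
tcp_pos: [466.6, -29.7, 79.8]
ee_rot: [0.0, -0.001, 1.0, -0.0]
contact_force: [0.4, 0.1, -0.4]
grip_width: 0.6
finger_force: 0.0
```

Emit:
{"op": "servo_tool", "data": {"series": [{"dx": 0, "dy": -1, "dz": 15, "wx": 0, "wy": 0, "wz": 0}, {"dx": 0, "dy": -1, "dz": 25, "wx": 0, "wy": 0, "wz": 0}, {"dx": 0, "dy": -1, "dz": 32, "wx": 0, "wy": 0, "wz": 0}, {"dx": 0, "dy": -1, "dz": 32, "wx": 0, "wy": 0, "wz": 0}, {"dx": 0, "dy": -1, "dz": 32, "wx": 0, "wy": 0, "wz": 0}]}}

```text
time: 6.03
tcp_pos: [466.1, -28.1, 47.0]
ee_rot: [-0.001, -0.001, 1.0, 0.0]
contact_force: [0.5, 0.4, -0.4]
grip_width: 0.2
finger_force: 0.0
```

Switch 1 is the firm worn one. Now switch 2.

Emit:
{"op": "servo_tool", "data": {"series": [{"dx": 0, "dy": 0, "dz": 1, "wx": 0, "wy": 0, "wz": 0}, {"dx": 0, "dy": 0, "dz": 2, "wx": 0, "wy": 0, "wz": 0}, {"dx": 0, "dy": 0, "dz": 3, "wx": 0, "wy": 0, "wz": 0}, {"dx": 0, "dy": 0, "dz": 3, "wx": 0, "wy": 0, "wz": 0}, {"dx": 0, "dy": 0, "dz": 3, "wx": 0, "wy": 0, "wz": 0}]}}

```text
time: 6.45
tcp_pos: [466.8, -28.7, 44.8]
ee_rot: [0.0, -0.0, 1.0, 0.0]
contact_force: [0.8, 1.1, 0.7]
grip_width: 0.5
finger_force: 0.2
```

Emit:
{"op": "servo_tool", "data": {"series": [{"dx": 0, "dy": 0, "dz": 0.4, "wx": 0, "wy": 0, "wz": 0}, {"dx": 0, "dy": 0, "dz": 0.8, "wx": 0, "wy": 0, "wz": 0}, {"dx": 0, "dy": 0, "dz": 1.2, "wx": 0, "wy": 0, "wz": 0}, {"dx": 0, "dy": 0, "dz": 1.2, "wx": 0, "wy": 0, "wz": 0}, {"dx": 0, "dy": 0, "dz": 1.2, "wx": 0, "wy": 0, "wz": 0}]}}

```text
time: 6.87
tcp_pos: [466.8, -28.9, 43.5]
ee_rot: [0.0, -0.0, 1.0, 0.0]
contact_force: [-0.7, 1.4, 0.9]
grip_width: 0.6
finger_force: 0.7
```

Emit:
{"op": "servo_tool", "data": {"series": [{"dx": 0, "dy": 0, "dz": 0.3, "wx": 0, "wy": 0, "wz": 0}, {"dx": 0, "dy": 0, "dz": 0.6, "wx": 0, "wy": 0, "wz": 0}, {"dx": 0, "dy": 0, "dz": 1, "wx": 0, "wy": 0, "wz": 0}, {"dx": 0, "dy": 0, "dz": 1, "wx": 0, "wy": 0, "wz": 0}, {"dx": 0, "dy": 0, "dz": 1, "wx": 0, "wy": 0, "wz": 0}]}}

```text
time: 7.28
tcp_pos: [466.8, -28.9, 42.4]
ee_rot: [0.0, -0.0, 1.0, -0.0]
contact_force: [0.1, 0.8, 2.7]
grip_width: 0.6
finger_force: 1.2
```

Emit:
{"op": "servo_tool", "data": {"series": [{"dx": 0, "dy": 0, "dz": 0.3, "wx": 0, "wy": 0, "wz": 0}, {"dx": 0, "dy": 0, "dz": 0.6, "wx": 0, "wy": 0, "wz": 0}, {"dx": 0, "dy": 0, "dz": 1, "wx": 0, "wy": 0, "wz": 0}, {"dx": 0, "dy": 0, "dz": 1, "wx": 0, "wy": 0, "wz": 0}, {"dx": 0, "dy": 0, "dz": 1, "wx": 0, "wy": 0, "wz": 0}]}}

```text
time: 7.7
tcp_pos: [466.8, -28.9, 41.4]
ee_rot: [0.0, -0.0, 1.0, 0.0]
contact_force: [0.4, 2.3, 4.4]
grip_width: 0.2
finger_force: 1.9
```

Switch 2 is limp, so the remaining switch 3 should be the good one. I'll move over it.

Emit:
{"op": "servo_tool", "data": {"series": [{"dx": 0, "dy": 0, "dz": -20, "wx": 0, "wy": 0, "wz": 0}, {"dx": 0, "dy": 0, "dz": -35, "wx": 0, "wy": 0, "wz": 0}, {"dx": 20, "dy": -40, "dz": -35, "wx": 0, "wy": 0, "wz": 0}, {"dx": 36, "dy": -75, "dz": -35, "wx": 0, "wy": 0, "wz": 0}, {"dx": 43, "dy": -102, "dz": -35, "wx": 0, "wy": 0, "wz": 0}]}}

```text
time: 8.12
tcp_pos: [421.1, -132.0, 76.2]
ee_rot: [-0.001, -0.001, 1.0, -0.0]
contact_force: [0.4, -0.1, 0.1]
grip_width: 0.6
finger_force: 0.0
```

Emit:
{"op": "servo_tool", "data": {"series": [{"dx": 0, "dy": 0, "dz": 10, "wx": 0, "wy": 0, "wz": 0}, {"dx": 0, "dy": 0, "dz": 10, "wx": 0, "wy": 0, "wz": 0}, {"dx": 0, "dy": 0, "dz": 10, "wx": 0, "wy": 0, "wz": 0}]}}

```text
time: 8.37
tcp_pos: [422.9, -130.6, 65.8]
ee_rot: [-0.001, 0.0, 1.0, 0.0]
contact_force: [-0.1, 0.6, 0.7]
grip_width: 0.3
finger_force: 0.0
```

Run:
```python
from h import *
c=cap('wrist','w3.png'); print(env.read_state()['tcp_pos'])
cv2.imwrite('pics/w3c.png',cv2.resize(c['frame'][150:300,180:380],None,fx=4,fy=4,interpolation=cv2.INTER_CUBIC))
```

```text
[ 423.36465555 -130.29749537   66.03557919]
```

View pics/w3c.png

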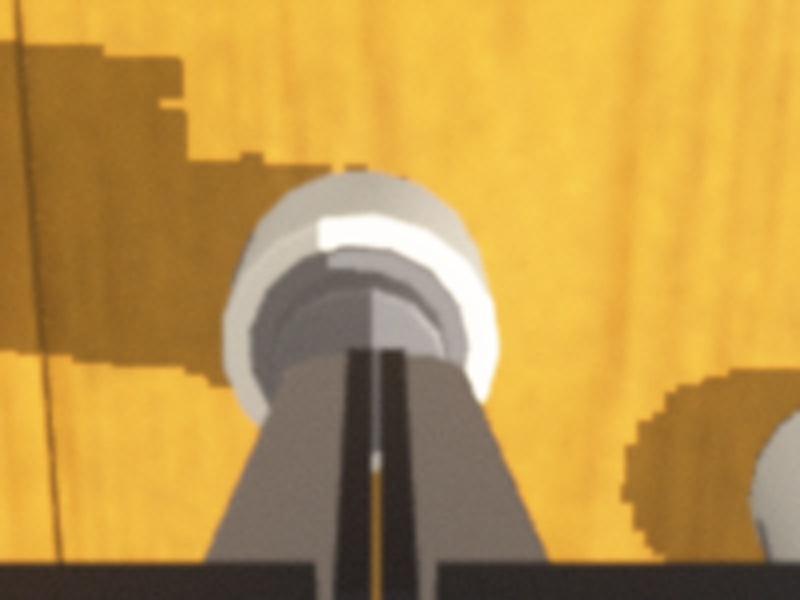

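In the crop, the key top's near edge is at (360,290) and the tip centre at column 376. The key is therefore about 4 px to the −y side.

Run:
```python
from h import *
f=lambda u,v,z: ray('w3.png',180+u/4,150+v/4,z)
print(f(360,290,45),f(360,214,34),f(224,330,34),f(498,330,34),f(376,352,66))
```

```text
[ 411.5 -132.4   45. ] [ 402.  -132.5   34. ] [ 422.4 -155.6   34. ] [ 422.4 -109.1   34. ] [ 413.7 -129.9   66. ]
```

Emit:
{"op": "servo_tool", "data": {"series": [{"dx": -3, "dy": -2, "dz": 10, "wx": 0, "wy": 0, "wz": 0}, {"dx": -3, "dy": -2, "dz": 16, "wx": 0, "wy": 0, "wz": 0}, {"dx": -3, "dy": -2, "dz": 19, "wx": 0, "wy": 0, "wz": 0}, {"dx": -3, "dy": -2, "dz": 19, "wx": 0, "wy": 0, "wz": 0}, {"dx": -3, "dy": -2, "dz": 19, "wx": 0, "wy": 0, "wz": 0}]}}

```text
time: 8.83
tcp_pos: [426.5, -132.5, 47.0]
ee_rot: [-0.001, -0.001, 1.0, 0.0]
contact_force: [0.3, -0.2, 0.1]
grip_width: 0.5
finger_force: 0.0
```

Emit:
{"op": "servo_tool", "data": {"series": [{"dx": 0, "dy": 0, "dz": 1, "wx": 0, "wy": 0, "wz": 0}, {"dx": 0, "dy": 0, "dz": 2, "wx": 0, "wy": 0, "wz": 0}, {"dx": 0, "dy": 0, "dz": 3, "wx": 0, "wy": 0, "wz": 0}, {"dx": 0, "dy": 0, "dz": 3, "wx": 0, "wy": 0, "wz": 0}, {"dx": 0, "dy": 0, "dz": 3, "wx": 0, "wy": 0, "wz": 0}]}}

```text
time: 9.25
tcp_pos: [426.9, -132.9, 44.7]
ee_rot: [0.0, -0.0, 1.0, -0.0]
contact_force: [0.3, 1.5, 5.8]
grip_width: 0.4
finger_force: 2.8
```

Emit:
{"op": "servo_tool", "data": {"series": [{"dx": 0, "dy": 0, "dz": 0.3, "wx": 0, "wy": 0, "wz": 0}, {"dx": 0, "dy": 0, "dz": 0.6, "wx": 0, "wy": 0, "wz": 0}, {"dx": 0, "dy": 0, "dz": 1, "wx": 0, "wy": 0, "wz": 0}, {"dx": 0, "dy": 0, "dz": 1, "wx": 0, "wy": 0, "wz": 0}, {"dx": 0, "dy": 0, "dz": 1, "wx": 0, "wy": 0, "wz": 0}]}}

```text
time: 9.67
tcp_pos: [426.9, -133.0, 43.9]
ee_rot: [0.0, -0.0, 1.0, -0.0]
contact_force: [-2.8, 0.8, 8.5]
grip_width: 0.1
finger_force: 4.1
```

Emit:
{"op": "servo_tool", "data": {"series": [{"dx": 0, "dy": 0, "dz": 0.3, "wx": 0, "wy": 0, "wz": 0}, {"dx": 0, "dy": 0, "dz": 0.6, "wx": 0, "wy": 0, "wz": 0}, {"dx": 0, "dy": 0, "dz": 1, "wx": 0, "wy": 0, "wz": 0}, {"dx": 0, "dy": 0, "dz": 1, "wx": 0, "wy": 0, "wz": 0}, {"dx": 0, "dy": 0, "dz": 1, "wx": 0, "wy": 0, "wz": 0}]}}

```text
time: 10.08
tcp_pos: [426.9, -133.0, 42.9]
ee_rot: [0.0, -0.0, 1.0, -0.0]
contact_force: [-1.8, 1.8, 7.0]
grip_width: 0.5
finger_force: 3.6
```

Emit:
{"op": "servo_tool", "data": {"series": [{"dx": 0, "dy": 0, "dz": 0.3, "wx": 0, "wy": 0, "wz": 0}, {"dx": 0, "dy": 0, "dz": 0.6, "wx": 0, "wy": 0, "wz": 0}, {"dx": 0, "dy": 0, "dz": 1, "wx": 0, "wy": 0, "wz": 0}, {"dx": 0, "dy": 0, "dz": 1, "wx": 0, "wy": 0, "wz": 0}, {"dx": 0, "dy": 0, "dz": 1, "wx": 0, "wy": 0, "wz": 0}]}}

```text
time: 10.5
tcp_pos: [426.9, -133.0, 41.6]
ee_rot: [0.0, -0.0, 1.0, -0.0]
contact_force: [-0.5, 0.6, 3.2]
grip_width: 0.7
finger_force: 1.8
```

The force peaked near 8.5 N and then fell to 3.2 N, so this key snaps and is now past its snap. Next: lift, open and grasp.

Emit:
{"op": "servo_tool", "data": {"series": [{"dx": 0, "dy": 0, "dz": -15, "wx": 0, "wy": 0, "wz": 0}, {"dx": 0, "dy": 0, "dz": -35, "wx": 0, "wy": 0, "wz": 0}, {"dx": 0, "dy": 0, "dz": -40, "wx": 0, "wy": 0, "wz": 0}, {"dx": 0, "dy": 0, "dz": -40, "wx": 0, "wy": 0, "wz": 0}]}}

```text
time: 10.83
tcp_pos: [427.7, -133.3, 82.4]
ee_rot: [0.001, -0.0, 1.0, -0.0]
contact_force: [1.0, -0.2, 0.4]
grip_width: 0.2
finger_force: 0.0
```

Emit:
{"op": "servo_tool", "data": {"series": [{"dx": 0, "dy": 0, "dz": 0, "wx": 0, "wy": 0, "wz": 0}, {"dx": 0, "dy": 0, "dz": 0, "wx": 0, "wy": 0, "wz": 0}, {"dx": 0, "dy": 0, "dz": 0, "wx": 0, "wy": 0, "wz": 0}, {"dx": 0, "dy": 0, "dz": 0, "wx": 0, "wy": 0, "wz": 0}, {"dx": 0, "dy": 0, "dz": 0, "wx": 0, "wy": 0, "wz": 0}], "fingers": 0}}

```text
time: 11.25
tcp_pos: [426.4, -132.8, 80.9]
ee_rot: [-0.0, -0.0, 1.0, 0.0]
contact_force: [0.4, 0.2, -0.3]
grip_width: 31.7
finger_force: 0.0
```

Emit:
{"op": "servo_tool", "data": {"series": [{"dx": 0, "dy": 0, "dz": 0, "wx": 0, "wy": 0, "wz": 0}, {"dx": 0, "dy": 0, "dz": 0, "wx": 0, "wy": 0, "wz": 0}, {"dx": 0, "dy": 0, "dz": 0, "wx": 0, "wy": 0, "wz": 0}, {"dx": 0, "dy": 0, "dz": 0, "wx": 0, "wy": 0, "wz": 0}, {"dx": 0, "dy": 0, "dz": 0, "wx": 0, "wy": 0, "wz": 0}]}}

```text
time: 11.67
tcp_pos: [426.7, -132.9, 81.4]
ee_rot: [0.0, -0.0, 1.0, -0.0]
contact_force: [0.1, 0.1, 0.1]
grip_width: 65.1
finger_force: 0.0
```

Emit:
{"op": "servo_tool", "data": {"series": [{"dx": 0, "dy": 0, "dz": 25, "wx": 0, "wy": 0, "wz": 0}, {"dx": 0, "dy": 0, "dz": 50, "wx": 0, "wy": 0, "wz": 0}, {"dx": 0, "dy": 0, "dz": 68, "wx": 0, "wy": 0, "wz": 0}, {"dx": 0, "dy": 0, "dz": 75, "wx": 0, "wy": 0, "wz": 0}, {"dx": 0, "dy": 0, "dz": 75, "wx": 0, "wy": 0, "wz": 0}]}}

```text
time: 12.08
tcp_pos: [425.6, -132.6, 5.1]
ee_rot: [-0.001, -0.0, 1.0, 0.0]
contact_force: [-1.4, 0.1, -0.6]
grip_width: 91.8
finger_force: 0.0
```

Emit:
{"op": "servo_tool", "data": {"series": [{"dx": 0, "dy": 0, "dz": 0, "wx": 0, "wy": 0, "wz": 0}, {"dx": 0, "dy": 0, "dz": 0, "wx": 0, "wy": 0, "wz": 0}, {"dx": 0, "dy": 0, "dz": 0, "wx": 0, "wy": 0, "wz": 0}, {"dx": 0, "dy": 0, "dz": 0, "wx": 0, "wy": 0, "wz": 0}, {"dx": 0, "dy": 0, "dz": 0, "wx": 0, "wy": 0, "wz": 0}], "fingers": 1, "squeeze": 15}}

```text
time: 12.5
tcp_pos: [427.2, -133.1, 7.1]
ee_rot: [0.001, -0.0, 1.0, -0.0]
contact_force: [-0.1, 0.5, -0.1]
grip_width: 60.8
finger_force: 0.0
```

Emit:
{"op": "servo_tool", "data": {"series": [{"dx": 0, "dy": 0, "dz": 0, "wx": 0, "wy": 0, "wz": 0}, {"dx": 0, "dy": 0, "dz": 0, "wx": 0, "wy": 0, "wz": 0}, {"dx": 0, "dy": 0, "dz": 0, "wx": 0, "wy": 0, "wz": 0}, {"dx": 0, "dy": 0, "dz": 0, "wx": 0, "wy": 0, "wz": 0}, {"dx": 0, "dy": 0, "dz": 0, "wx": 0, "wy": 0, "wz": 0}]}}

```text
time: 12.92
tcp_pos: [426.9, -133.0, 6.6]
ee_rot: [0.0, -0.0, 1.0, -0.0]
contact_force: [-0.9, 0.8, 5.4]
grip_width: 47.8
finger_force: 15.0
```

Emit:
{"op": "servo_tool", "data": {"series": [{"dx": 0, "dy": 0, "dz": -4, "wx": 0, "wy": 0, "wz": 0}, {"dx": 0, "dy": 0, "dz": -10, "wx": 0, "wy": 0, "wz": 0}, {"dx": 0, "dy": 0, "dz": -20, "wx": 0, "wy": 0, "wz": 0}, {"dx": 0, "dy": 0, "dz": -32, "wx": 0, "wy": 0, "wz": 0}, {"dx": 0, "dy": 0, "dz": -40, "wx": 0, "wy": 0, "wz": 0}]}}

```text
time: 13.33
tcp_pos: [427.0, -133.0, 47.8]
ee_rot: [0.0, -0.0, 1.0, -0.0]
contact_force: [1.0, -0.2, -1.4]
grip_width: 47.8
finger_force: 15.0
```

Emit:
{"op": "servo_tool", "data": {"series": [{"dx": 10, "dy": -27, "dz": 0, "wx": 0, "wy": 0, "wz": 0}, {"dx": 22, "dy": -60, "dz": 0, "wx": 0, "wy": 0, "wz": 0}, {"dx": 35, "dy": -95, "dz": 0, "wx": 0, "wy": 0, "wz": 0}, {"dx": 48, "dy": -130, "dz": 0, "wx": 0, "wy": 0, "wz": 0}, {"dx": 58, "dy": -158, "dz": 0, "wx": 0, "wy": 0, "wz": 0}]}}

```text
time: 13.75
tcp_pos: [368.0, -293.1, 47.2]
ee_rot: [0.0, -0.0, 1.0, -0.0]
contact_force: [-0.2, 0.5, -1.5]
grip_width: 48.0
finger_force: 15.0
```

Emit:
{"op": "servo_tool", "data": {"series": [{"dx": 0, "dy": 0, "dz": 0, "wx": 0, "wy": 0, "wz": 0}, {"dx": 0, "dy": 0, "dz": 0, "wx": 0, "wy": 0, "wz": 0}, {"dx": 0, "dy": 0, "dz": 0, "wx": 0, "wy": 0, "wz": 0}]}}

```text
time: 14.0
tcp_pos: [368.6, -290.7, 46.7]
ee_rot: [0.0, 0.0, 1.0, 0.0]
contact_force: [-0.4, 0.1, -1.2]
grip_width: 48.0
finger_force: 15.0
```

Run:
```python
from h import *
a=cap('top','t2.png')['frame'][150:310,230:420]; b=cap('scene','sc2.png')['frame'][160:340,250:420]
print(env.read_state()['tcp_pos'])
r=lambda x:cv2.resize(x,(390,390*x.shape[0]//x.shape[1]),interpolation=cv2.INTER_CUBIC)
a,b=r(a),r(b); m=max(len(a),len(b)); p=lambda x:np.pad(x,((0,m-len(x)),(0,0),(0,0)))
cv2.imwrite('pics/t2c.png',np.hstack([p(a),p(b)]))
```

```text
[ 368.93138183 -290.02231774   46.53198102]
```

View pics/t2c.png

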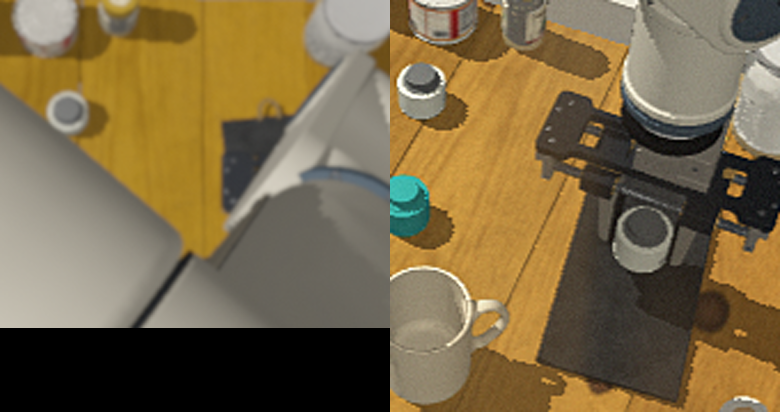

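The switch is held upright over the slate. I'll lower it gently.

Emit:
{"op": "servo_tool", "data": {"series": [{"dx": 0, "dy": 0, "dz": 10, "wx": 0, "wy": 0, "wz": 0}, {"dx": 0, "dy": 0, "dz": 18, "wx": 0, "wy": 0, "wz": 0}, {"dx": 0, "dy": 0, "dz": 24, "wx": 0, "wy": 0, "wz": 0}, {"dx": 0, "dy": 0, "dz": 27, "wx": 0, "wy": 0, "wz": 0}, {"dx": 0, "dy": 0, "dz": 27, "wx": 0, "wy": 0, "wz": 0}]}}

```text
time: 14.52
tcp_pos: [368.3, -290.2, 18.3]
ee_rot: [-0.001, -0.0, 1.0, 0.001]
contact_force: [-0.4, -0.1, -1.5]
grip_width: 48.0
finger_force: 15.0
```

Emit:
{"op": "servo_tool", "data": {"series": [{"dx": 0, "dy": 0, "dz": 0.5, "wx": 0, "wy": 0, "wz": 0}, {"dx": 0, "dy": 0, "dz": 1, "wx": 0, "wy": 0, "wz": 0}, {"dx": 0, "dy": 0, "dz": 1.5, "wx": 0, "wy": 0, "wz": 0}, {"dx": 0, "dy": 0, "dz": 1.5, "wx": 0, "wy": 0, "wz": 0}, {"dx": 0, "dy": 0, "dz": 1.5, "wx": 0, "wy": 0, "wz": 0}]}}

```text
time: 14.93
tcp_pos: [368.8, -291.1, 18.1]
ee_rot: [0.0, -0.0, 1.0, -0.0]
contact_force: [0.1, -0.0, -1.7]
grip_width: 47.9
finger_force: 15.0
```

Emit:
{"op": "servo_tool", "data": {"series": [{"dx": 0, "dy": 0, "dz": 0.5, "wx": 0, "wy": 0, "wz": 0}, {"dx": 0, "dy": 0, "dz": 0.7, "wx": 0, "wy": 0, "wz": 0}, {"dx": 0, "dy": 0, "dz": 0.7, "wx": 0, "wy": 0, "wz": 0}, {"dx": 0, "dy": 0, "dz": 0.7, "wx": 0, "wy": 0, "wz": 0}]}}

```text
time: 15.27
tcp_pos: [368.9, -291.1, 17.6]
ee_rot: [0.0, -0.0, 1.0, -0.0]
contact_force: [-1.9, 0.8, 5.1]
grip_width: 47.9
finger_force: 15.0
```

Emit:
{"op": "servo_tool", "data": {"series": [{"dx": 0, "dy": 0, "dz": 0.3, "wx": 0, "wy": 0, "wz": 0}, {"dx": 0, "dy": 0, "dz": 0.5, "wx": 0, "wy": 0, "wz": 0}, {"dx": 0, "dy": 0, "dz": 0.5, "wx": 0, "wy": 0, "wz": 0}, {"dx": 0, "dy": 0, "dz": 0.5, "wx": 0, "wy": 0, "wz": 0}]}}

```text
time: 15.6
tcp_pos: [368.9, -291.1, 17.5]
ee_rot: [0.0, -0.0, 1.0, -0.0]
contact_force: [-3.6, 1.9, 14.9]
grip_width: 47.8
finger_force: 15.0
```

The switch is on the slate. Now release and retreat straight up.

Emit:
{"op": "servo_tool", "data": {"series": [{"dx": 0, "dy": 0, "dz": -0.5, "wx": 0, "wy": 0, "wz": 0}, {"dx": 0, "dy": 0, "dz": -0.5, "wx": 0, "wy": 0, "wz": 0}, {"dx": 0, "dy": 0, "dz": -0.5, "wx": 0, "wy": 0, "wz": 0}]}}

```text
time: 15.85
tcp_pos: [369.0, -291.1, 17.6]
ee_rot: [0.0, -0.0, 1.0, -0.0]
contact_force: [-1.1, 1.3, 8.3]
grip_width: 47.6
finger_force: 15.0
```

Emit:
{"op": "servo_tool", "data": {"series": [{"dx": 0, "dy": 0, "dz": 0, "wx": 0, "wy": 0, "wz": 0}, {"dx": 0, "dy": 0, "dz": 0, "wx": 0, "wy": 0, "wz": 0}, {"dx": 0, "dy": 0, "dz": 0, "wx": 0, "wy": 0, "wz": 0}, {"dx": 0, "dy": 0, "dz": 0, "wx": 0, "wy": 0, "wz": 0}, {"dx": 0, "dy": 0, "dz": 0, "wx": 0, "wy": 0, "wz": 0}], "fingers": 0}}

```text
time: 16.27
tcp_pos: [368.7, -290.9, 17.1]
ee_rot: [-0.0, -0.0, 1.0, 0.0]
contact_force: [-0.0, 0.4, -0.4]
grip_width: 78.9
finger_force: 0.0
```

Emit:
{"op": "servo_tool", "data": {"series": [{"dx": 0, "dy": 0, "dz": -15, "wx": 0, "wy": 0, "wz": 0}, {"dx": 0, "dy": 0, "dz": -40, "wx": 0, "wy": 0, "wz": 0}, {"dx": 0, "dy": 0, "dz": -75, "wx": 0, "wy": 0, "wz": 0}, {"dx": 0, "dy": 0, "dz": -110, "wx": 0, "wy": 0, "wz": 0}, {"dx": 0, "dy": 0, "dz": -120, "wx": 0, "wy": 0, "wz": 0}]}}

```text
time: 16.68
tcp_pos: [370.6, -292.4, 141.5]
ee_rot: [0.002, -0.0, 1.0, -0.002]
contact_force: [1.9, -1.1, -0.5]
grip_width: 92.0
finger_force: 0.0
```

Emit:
{"op": "servo_tool", "data": {"series": [{"dx": 0, "dy": 0, "dz": 0, "wx": 0, "wy": 0, "wz": 0}, {"dx": 0, "dy": 0, "dz": 0, "wx": 0, "wy": 0, "wz": 0}, {"dx": 0, "dy": 0, "dz": 0, "wx": 0, "wy": 0, "wz": 0}]}}

```text
time: 16.93
tcp_pos: [368.0, -290.3, 135.7]
ee_rot: [-0.001, -0.0, 1.0, 0.001]
contact_force: [0.1, -0.0, -0.2]
grip_width: 92.0
finger_force: 0.0
```

Run:
```python
from h import *
cap('wrist','w4.png'); s=env.read_state(); print(s['tcp_pos'],s['contact_force'],s['finger_force'])
```

```text
[ 367.8012347  -290.19107662  135.50623668] [ 0.52237072  0.69065911 -1.22757478] 0.0
```

View pics/w4.png

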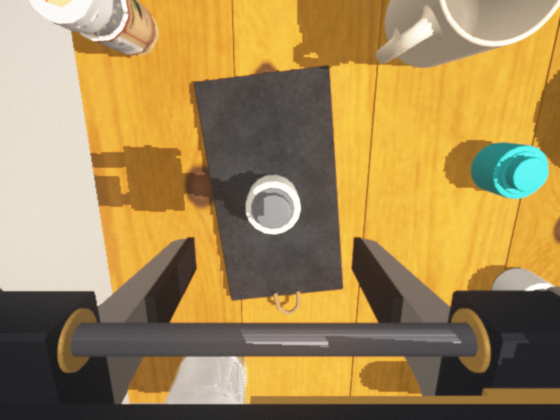

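The switch stands upright at (273,205), near the middle of the slate, with its key up. Nothing is touching the robot, so I'm handing the job in.

```bash
python3 -c "
from workcell import env; print(env.job_done())"
```

```text
the job is handed in; nothing more can be done
None
```

I found the working switch by feel, pressed it past its snap at about 8.5 N and set it upright near the middle of the slate tray. The two worn switches were pressed but not moved, and I handed the job in at about 17 s; the hand-in gave no verdict.

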